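Laser-mark the second face of a cup in a tilting jig

TASK

The cup in the tilting jig has its first mark. Turn it in its nest until the red tape faces the laser head, let go, tilt the nest with the lever until the lever's line meets the red set-mark on the dial, and only then press the green start button. Bring the nest back to level, then take the cup out and set it down upright, not dropped, in the blue tray beside the finished cups, leaving everything else where it is.

Things in the scene. Friction and masses are not known exactly. Their poses are not given: they have to be found in the camera images.
- jig: fixed aluminium tilting jig; origin on the table under the nest's centre, +y to the laser, +x to the lever and dial. Base plate 12 mm thick, x -75 to 75, y -66 to 72 mm (and a tongue at x -75 to 9 back to y 221). Tilt axis along x at height 70 mm. Brackets at x +-55 mm rise to 95 mm, the white dial (114 mm across, x 60 to 64) to 127 mm
- lens (a point): lens of the black finned laser module, 32 mm across, looking down at the cup from the jig's +y end: 144 mm from the nest's middle, 159 mm high. Module and column behind it rise to 265 mm
- nest (a joint): tilt of the nest, rad: 0 level (against its stop), grows to 0.95 as the top of the lever and the cup lean away from the laser (towards the jig's -y). It stays where it is left; about 3 N at the lever moves it
- nest_seat (a point): middle of the nest's pocket floor, where the cup's underside stands (62 mm above the table when level); turns with the nest. Pocket: black, 66 mm bore, 18 mm deep, 77 mm outside
- lever_grip (a point): middle of the lever's black round grip bar, 13 mm thick and 40 mm long, parallel to the jig's x axis, 80 mm from the tilt axis and 95 mm from the nest's middle in x; at height 150 mm when level. Its free end points to the jig's +x
- lever_line (a point): point on the lever's black pointer line, 57 mm from the tilt axis, in front of the dial's rim; moves with the lever
- set_mark (a point): tip of the red set-mark clipped to the dial's rim, 57 mm from the tilt axis; lever_line lies on it when the nest has the right tilt. The mark stands at a different angle each time (24 to 41 degrees from upright)
- cup: turned steel cup standing in the nest, 62 mm outside diameter, 51 mm high, 3 mm wall, black inside, 0.12 kg; origin at the centre of its underside, +z to its mouth, +y through the red tape
- tape (a point): red tape 12 mm wide folded over the cup's rim, on the cup's +y side, 30 mm from its axis, at rim height; starts about 50 to 80 degrees away from the laser, on the lever's side
- start (a joint): travel of the green start button, m: 0 up, 0.006 fully down; springy, 5 N fully down
- start_top (a point): middle of the top face of the green start button (26 mm across), which stands on a grey box 72 x 72 mm, 42 mm high
- tray: blue plastic tray, 140 mm (x) by 220 mm (y), walls 24 mm high and 4 mm thick, fixed; origin under its centre at table height, floor 4 mm above it. The finished cups stand at its -y end (y below -35 mm); the +y half is free
- done_1: finished steel cup in the tray, like the cup, 62 mm across, 50 mm high; origin under its centre
- done_2: finished steel cup in the tray, like the cup, 62 mm across, 51 mm high; origin under its centre
- cutter: black tube cutter with yellow ends lying on the table behind the start box, 30 x 104 x 29 mm; origin under its centre, length along its y
- oil: small white bottle with a blue label and a nozzle, 35 mm across, 106 mm high, right of the tray; origin under its centre
- red_snips: red-handled snips lying right of the tray, 32 x 117 x 9 mm; origin under its centre

How it is judged (in metres and radians):
On the way, in this order (a step that is already met when the one before it is completed fails the run):
1. the cup stands in the level nest with its tape facing the laser (tape within 6 mm sideways of the jig's y axis), let go (x of tape in the frame of jig between -0.006 and 0.006 m and y of tape in the frame of jig above -0.015 m and distance between cup and nest_seat below 0.006 m and value of joint nest below 0.06 rad and contact force between the fingers and cup below 0.1 N), for 0.3 s.
2. the nest is tilted so that the lever's line is within 4 mm of the set-mark, for half a second, the cup still seated and facing the laser (x of tape in the frame of jig between -0.006 and 0.006 m and y of tape in the frame of jig above -0.015 m and distance between cup and nest_seat below 0.006 m and distance between lever_line and set_mark below 0.004 m), for 0.5 s.
3. start is pressed (over 4 mm down) with the nest at the mark and the cup facing the laser (x of tape in the frame of jig between -0.006 and 0.006 m and y of tape in the frame of jig above -0.015 m and distance between cup and nest_seat below 0.006 m and distance between lever_line and set_mark below 0.005 m and value of joint start above 0.004 m), for 0.05 s.
4. the nest is level again (within 0.05 rad of its stop) with the cup still seated in it (distance between cup and nest_seat below 0.006 m and value of joint nest below 0.05 rad), for 0.2 s.
At the end, for the whole second after the job is handed in: the cup stands upright (within 0.08 rad) at rest on the floor of the blue tray, the nest is level within 0.05 rad, the start button is up (x of cup in the frame of tray between -0.045 and 0.045 m and y of cup in the frame of tray between -0.085 and 0.085 m and z of cup in the frame of tray below 0.008 m and angle between cup's own z axis and vertical below 0.08 rad and linear speed of cup below 0.01 m/s and value of joint nest below 0.05 rad and value of joint start below 0.002 m); the robot touches nothing.
It fails at once if start is pressed (over 3 mm) while the lever's line is more than 6 mm off the set-mark or the tape is more than 8 mm off facing the laser (value of joint start above 0.003 m and (distance between lever_line and set_mark above 0.006 m or x of tape in the frame of jig above 0.008 m or x of tape in the frame of jig below -0.008 m)).
It fails at once if the cup, out of the nest, is let go more than 25 mm above the tray's floor level (distance between cup and nest_seat above 0.035 m and z of cup in the frame of tray above 0.029 m and contact force between the fingers and cup below 0.05 N).
It fails at once if a finished cup, the tube cutter, the bottle or the snips is moved by more than 25 mm (distance of any of done_1, done_2, cutter, oil, red_snips from where it was at the start of the episode above 0.025 m).
It also fails if it takes over 72 s, if anything falls off the work surface, if the arm or the gripper's body presses on something with over 40 N, if the wrist force passes 120 N, or if a joint passes its speed limit or range.

ROBOT

A 6-joint arm with a two-finger parallel gripper is mounted at the origin on a cart in front of the work surface, level with it; the furniture and walls round the work are solid. World frame = base frame: x ahead of the robot, y to its left, z up, the work surface at z = 0. Lengths are in m, angles in degrees, forces in N, time in s.
With the tool pointing down it reaches from about 0.4 to 0.825 m from the base axis. Payload 7 kg.
Tool frame: the origin (TCP) lies on the centre line of the jaws, within the pads' length; the fingertips stand 19 mm ahead of it and the grasp point (between the pads) is the TCP (r.tips_ahead is the distance from the TCP to the fingertips, in m); z points along the fingers, y is the line along which they close (so a half turn about z gives the same grasp; the last joint's range is limited). The gripper opens to 88 mm and grips with 3 to 60 N. Pads are 19 mm wide; open, the fingers measure 130 mm over their backs; the gripper's body (78 mm by 193 mm) begins 47 mm behind the grasp point.
Start: joints at [80.277, 20.546, 0.682, 0, -70.136, -16.507], TCP at [0.298, 0.605, 0.246] pointing down, gripper open.
Joint ranges: [-176.03, 176.03], [-82.01, 121.73], [-58.28, 71.71], [-173.87, 95.51], [-174.79, -0.11], [-173.66, 173.66]. Speed limits (degrees/s): [136.94, 136.94, 172.46, 180, 180, 180].

INTERFACE

Orientations are given as [roll, pitch, yaw] about the fixed x, y, z axes, in that order (R = Rz(yaw) Ry(pitch) Rx(roll)).
In Python, from plant import r, viewer, close_job gives the robot as it stands. The module is installed in compiled form; this text tells all that it offers.
- The arm moves only by the tool arm_command, never from a script. Its arguments are lists of equal length, an entry for each row: "travel": the shift along the world's x, y, z scaled (see below), a list of three; "delta_rot": the turn, a rotation vector about the world's x, y, z scaled (see below), a list of three. In form: {"travel": [[dx, dy, dz], ...], "delta_rot": [[rx, ry, rz], ...]}. A call has 1 to 20 rows; each row is the pose to reach, as a shift and turn from the pose commanded when the call began; what a row does not reach only later rows make up. The controller multiplies each number of a shift by 0.5 m and each number of a turn by 90 degrees. A row lasts 1/8 s, in which the tool goes at most 62.5 mm and 10.7 degrees, less where a joint would pass 70% of its speed; a pose out of reach is approached as far as the arm can. A call with a number of a shift or a turn outside -1 to 1 is refused whole. A call with a gripper value outside its range is refused whole. "grip" is the opening, from 0 (shut) to 1 (fully open), set as the call begins (left out, the last holds). The fingers move at their own pace and stop on an object; "newtons" is the grip in N (left out, the last holds). Time passes only in rows, so rows that repeat a pose let the fingers close. It gives the time, the measured TCP pose, the force, the opening and the grip force at its end, in the units of the state.
- r.get_state(): the state, without advancing time (a new reading comes with each control period).
- viewer.capture(name): name is "side" or "top" or "wrist"; returns a dict with "img" (384x512x3 uint8, red, green, blue), "camera_matrix" (3x3 intrinsics, pixels), "R" (3x3) and "t" (3): a world point X has camera coordinates R X + t; the wrist camera has in their place "mount" (4x4, takes a point from camera to tool coordinates, whose origin is the TCP and whose axes are the flange's). Camera axes: x right, y down, z forward; pixel columns grow to the right and rows downward; lengths in m; the calibration is good to about 2 mm. A picture is of the moment at which its call begins: read the wrist's pose just before it. There is no depth.
- close_job(): hands the job in; it is judged then, once.
The state is a dict: "time_s": time; "joints": joint angles; "qd": joint speeds; "joint_torque": joint torques, N m; "tcp_pos": TCP position; "eef_rot": TCP orientation; "contact_force": force on the tool from outside, world axes, zero at the start; "moment": the same for the moment, N m; "gripper_width": finger opening in m; "gripper_force": force on a finger pad.
Only numpy, scipy, OpenCV 4.12 (cv2) and the standard library are available. Lean on these libraries where they do the work, as an engineer would, in place of code of your own. Each camera call takes 0.05 s, during which the arm holds its last target. There are 200 camera calls.

## Working session

There is one attempt and no reset: what is moved stays moved. The work goes in short steps, Python scripts to look and compute and a tool call to move; the robot and the scene stay as the last step left them, time stands still between calls to the robot, and variables do not carry over. Pictures are saved under pics/ and viewed, at most 10 in all, crops included, and the job is handed in when it is done.

Besides the shell and the picture viewer there is one more tool, called as name(argument=value, ...) on one line, values as JSON. arm_command: Moves the arm, as the interface text tells. Shifts and turns lie within -1 to 1; 1 stands for 0.5 m of shift or 90 degrees of turn. Its arguments: {"type":"object","properties":{"travel":{"type":"array"},"delta_rot":{"type":"array"},"grip":{"type":"number"},"newtons":{"type":"number"}},"required":["travel","delta_rot"]}

```bash
mkdir -p pics; cat > h.py <<'E'
import numpy as np, cv2
from scipy.spatial.transform import Rotation as Ro
from plant import r, viewer, close_job
def snap(n,f=None):
    s=r.get_state(); c=viewer.capture(n); K=np.array(c["camera_matrix"])
    if n=="wrist":
        T=np.eye(4);T[:3,:3]=Ro.from_euler('xyz',s["eef_rot"],degrees=True).as_matrix();T[:3,3]=s["tcp_pos"]
        W=np.linalg.inv(T@np.array(c["mount"]));R,t=W[:3,:3],W[:3,3]
    else: R,t=np.array(c["R"]),np.array(c["t"])
    if f: cv2.imwrite("pics/"+f+".png",c["img"][:,:,::-1]); np.savez("pics/"+f,K=K,R=R,t=t,img=c["img"])
    return K,R,t,c["img"]
def cam(f):
    d=np.load("pics/"+f+".npz");return d["K"],d["R"],d["t"],d["img"]
def onz(c,uv,z):
    K,R,t=c[:3];d=R.T@np.linalg.inv(K)@np.array([*uv,1.]);o=-R.T@t
    return o+d*(z-o[2])/d[2]
def proj(c,X):
    K,R,t=c[:3];p=(K@(R@np.atleast_2d(X).T+t.reshape(3,1))).T;return p[:,:2]/p[:,2:]
def tri(cs,uvs):
    A=[];b=[]
    for c,uv in zip(cs,uvs):
        K,R,t=c[:3];d=R.T@np.linalg.inv(K)@np.array([*uv,1.]);d/=np.linalg.norm(d);P=np.eye(3)-np.outer(d,d);A.append(P);b.append(P@(-R.T@t))
    X=np.linalg.solve(sum(A),sum(b));return X,[np.round(proj(c,X)[0]-uv,1) for c,uv in zip(cs,uvs)]
E
python3 - <<'E'
from h import *
a=snap("top","top0");b=snap("side","side0");w=snap("wrist","w0")
for c in(a,b,w):print(c[0][0],-c[1].T@c[2],c[1][2])
print(r.get_state())
cv2.imwrite("pics/m0.png",np.vstack([np.hstack([a[3],b[3]])])[:,:,::-1][:, :])
E
```

```text
[415.12480207   0.         253.90605062] [ 0.22199798 -0.21272882  1.51548818] [ 0.22613395  0.00690797 -0.97407172]
[389.30689534   0.         254.88712868] [ 0.53915989 -1.10791186  0.86981924] [-0.01005456  0.77664384 -0.62985971]
[286.02617207   0.         253.96936558] [0.36765003 0.57009659 0.38372945] [-0.25627191  0.12507085 -0.958479  ]
{'time_s': 0.15, 'joints': array([ 8.02766864e+01,  2.05841453e+01,  6.46619631e-01, -1.22008743e-02,
       -7.01363872e+01, -1.65069082e+01]), 'qd': array([ 0.04829021, -0.13497665,  0.13561771,  0.0007959 ,  0.05021569,
        0.01354742]), 'joint_torque': array([-1.10374178e-03, -5.83275640e+01,  2.93288344e+01,  7.00108320e+00,
        8.71163065e-03, -1.00483835e-04]), 'tcp_pos': array([0.29822052, 0.60517599, 0.24482745]), 'eef_rot': array([ 1.79925874e+02, -1.00041603e-02, -2.62343683e+01]), 'contact_force': array([-0.02274438,  0.14769551,  0.21937915]), 'moment': array([-0.00969081, -0.06533197, -0.00447406]), 'gripper_force': 0.0, 'gripper_width': 0.08776446472891505}
```

View pics/top0.png

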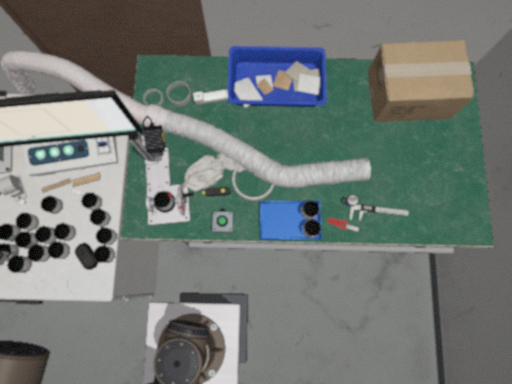

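View pics/side0.png

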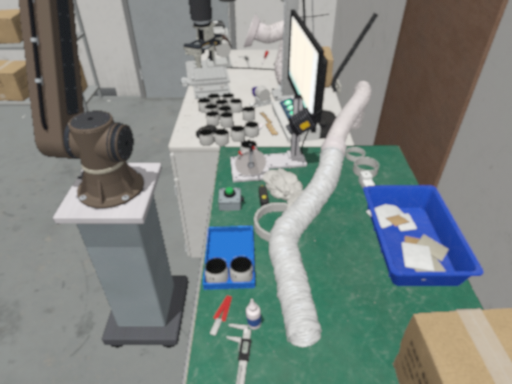

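The top view shows the jig at about (167,200), laser head (150,138), start box (222,221), tray (290,220) and lever at about (185,200). The side view agrees. I'll get coarse positions and then look from close up.

```bash
python3 - <<'E'
from h import *
c=cam("top0")
for n,uv,z in[("cup",(164,201),.11),("lever",(185,203),.15),("btn",(222,221),.05),("trayc",(290,220),.02),("d1",(311,208),.05),("d2",(312,228),.05),("base",(180,360),.3),("laser",(150,138),.2)]:print(n,onz(c,uv,z).round(3))
a=c[3][110:250,120:350];cv2.imwrite("pics/c1.png",cv2.resize(a,None,fx=3.4,fy=3.4,interpolation=cv2.INTER_CUBIC)[:,:,::-1])
d=np.load("pics/w0.npz");K,R,t=d["K"],d["R"],d["t"]
s=r.get_state();Rt=Ro.from_euler('xyz',s["eef_rot"],degrees=True).as_matrix()
print("cam axes in tool",(Rt.T@R.T).round(3),"pos",Rt.T@(-R.T@t-s["tcp_pos"]))
E
```

```text
cup [0.491 0.106 0.11 ]
lever [0.478 0.026 0.15 ]
btn [ 0.435 -0.092  0.05 ]
trayc [ 0.448 -0.336  0.02 ]
d1 [ 0.489 -0.409  0.05 ]
d2 [ 0.417 -0.412  0.05 ]
base [ 0.012 -0.013  0.3  ]
laser [0.687 0.148 0.2  ]
cam axes in tool [[-0.    -0.958 -0.285]
 [ 1.    -0.    -0.   ]
 [ 0.    -0.285  0.958]] pos [ 0.0778087   0.00095479 -0.13888729]
```

View pics/c1.png

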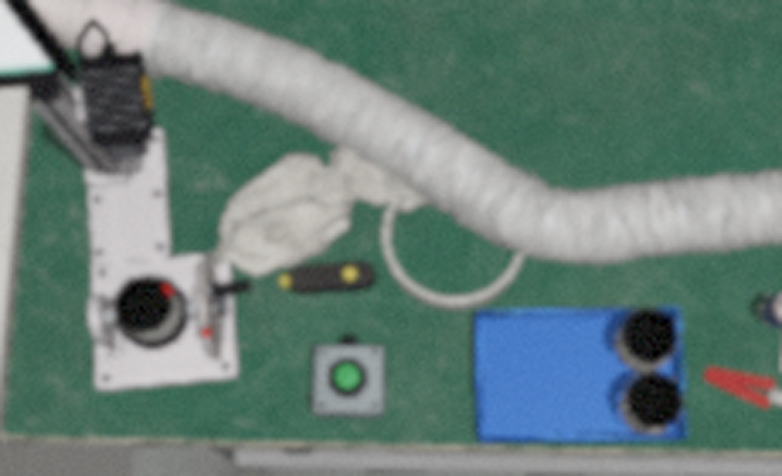

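arm_command(travel=[[0.34, -0.98, 0.03], [0.34, -0.98, 0.03], [0.34, -0.98, 0.03], [0.34, -0.98, 0.03], [0.34, -0.98, 0.03], [0.34, -0.98, 0.03], [0.34, -0.98, 0.03], [0.34, -0.98, 0.03], [0.34, -0.98, 0.03]], delta_rot=[[0, 0, -0.1], [0, 0, -0.2], [0, 0, -0.3], [0, 0, -0.4], [0, 0, -0.5], [0, 0, -0.6], [0, 0, -0.66], [0, 0, -0.66], [0, 0, -0.66]])

```text
time_s: 1.27
tcp_pos: [0.4686, 0.1125, 0.2607]
eef_rot: [-180.0, -0.0, -85.8]
contact_force: [-0.1, 0.3, 0.1]
gripper_width: 0.0878
gripper_force: 0.0
```

```bash
python3 - <<'E'
from h import *
w=snap("wrist","w1")
print(r.get_state()["tcp_pos"],r.get_state()["eef_rot"],r.get_state()["joints"].round(0))
E
```

```text
[0.46879072 0.11210782 0.26061312] [ 1.79987860e+02 -2.61942525e-02 -8.57891989e+01] [ 37.   1. -21.   0. -67. -33.]
```

arm_command(travel=[[0.05, -0.12, 0.0], [0.05, -0.24, 0.0], [0.05, -0.24, 0.0]], delta_rot=[[0, 0, 0], [0, 0, 0], [0, 0, 0]])

```text
time_s: 1.7
tcp_pos: [0.4928, -0.0076, 0.2602]
eef_rot: [179.9, -0.0, -85.9]
contact_force: [0.8, 0.2, 0.3]
gripper_width: 0.0877
gripper_force: 0.0
```

```bash
python3 - <<'E'
from h import *
w=snap("wrist","w2")
print(r.get_state()["tcp_pos"],r.get_state()["eef_rot"],r.get_state()["time_s"])
a=cam("w1")[3];b=w[3]
cv2.imwrite("pics/m1.png",cv2.resize(b,(768,576),interpolation=cv2.INTER_CUBIC)[:,:,::-1])
E
```

```text
[ 0.49308607 -0.00605329  0.26031941] [ 1.79971037e+02 -3.85603664e-04 -8.58328137e+01] 1.75
```

View pics/m1.png

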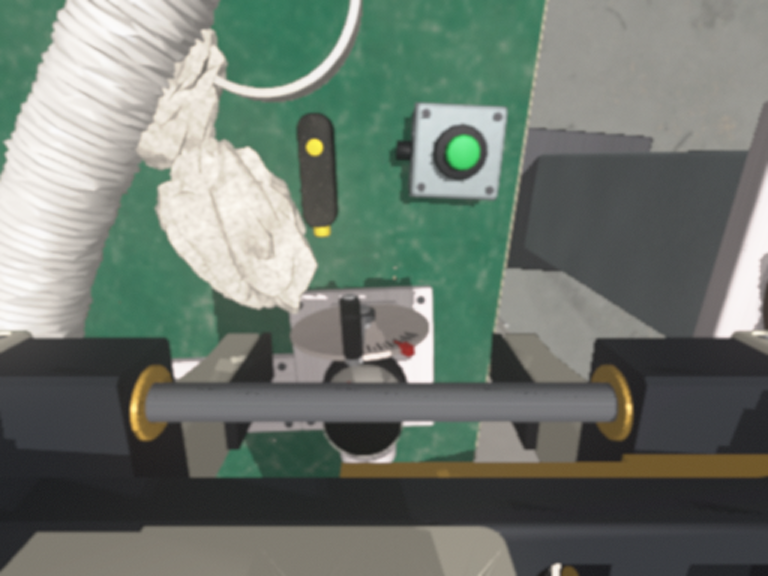

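View pics/w1.png

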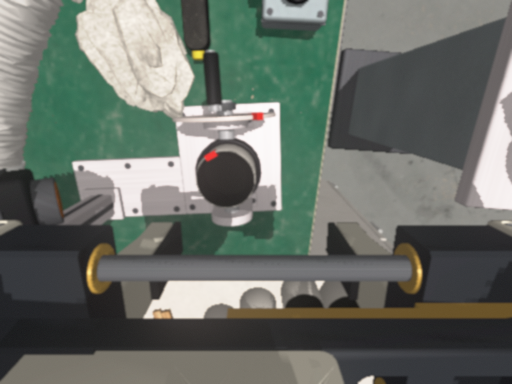

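w1: the cup mouth is at (228,172), tape (210,155), set-mark (258,116), plate corners (281,103) and (279,209). m1 (at 1.5x): bar (350,325), mark (405,349), button (463,152), plate corner (432,288).

```bash
python3 - <<'E'
from h import *
def red(c,box,g=False):
    x0,y0,x1,y1=box;i=c[3][y0:y1,x0:x1].astype(int)
    m=(i[...,1]>i[...,0]+50)&(i[...,1]>i[...,2]+50) if g else (i[...,0]>i[...,1]+70)&(i[...,0]>i[...,2]+70)
    v,u=np.nonzero(m);print(len(u),u.min(),u.max(),v.min(),v.max());return np.array([u.mean()+x0,v.mean()+y0])
w1,w2,tp,sd=cam("w1"),cam("w2"),cam("top0"),cam("side0")
for n,z in(("w1",.012),):
    for uv in((281,103),(279,209)):print("corner",onz(w1,uv,z).round(4))
print("corner w2",onz(w2,(432/1.5,288/1.5),.012).round(4))
m1=red(w1,(245,105,275,125));m2=red(w2,(255,222,285,245));print("mark",m1,m2,tri([w1,w2],[m1,m2]))
t1=red(w1,(195,140,225,170));tt=red(tp,(162,190,175,200));print("tape",t1,tt,tri([w1,tp],[t1,tt]),onz(w1,t1,.113))
b2=red(w2,(285,80,335,125),1);bt=red(tp,(210,210,235,232),1);bs=red(sd,(220,180,240,200),1);print("btn",tri([w2,tp],[b2,bt]),tri([w2,tp,sd],[b2,bt,bs]),onz(w2,b2,.055))
# cup rim
i=w1[3];x0,y0=185,130
crop=i[y0:215,x0:270];g=crop.max(2);m=((g<60)*255).astype(np.uint8)
m=cv2.morphologyEx(m,cv2.MORPH_OPEN,np.ones((5,5)));n,l,s,ce=cv2.connectedComponentsWithStats(m)
k=1+np.argmax(s[1:,4]);print("dark",s[k],ce[k]+[x0,y0])
cv2.imwrite("pics/c2.png",np.hstack([cv2.resize(i[80:230,140:300],None,fx=2.5,fy=2.5,interpolation=2),cv2.resize(w2[3][180:330,170:330],None,fx=2.5,fy=2.5,interpolation=2)])[:,:,::-1])
E
```

```text
corner [0.4394 0.0313 0.012 ]
corner [0.4276 0.1775 0.012 ]
corner w2 [0.4415 0.0307 0.012 ]
78 7 18 7 14
56 12 20 7 14
mark [257.6025641  115.66666667] [271.05357143 232.5       ] (array([0.47038892, 0.04537459, 0.11821653]), [array([-0.2,  0. ]), array([ 0.2, -0. ])])
95 9 22 10 21
6 6 8 4 6
tape [210.36842105 155.46315789] [168.83333333 194.83333333] (array([0.51690889, 0.09318443, 0.09261742]), [array([0.6, 1.4]), array([ 0.4, -0.2])]) [0.51470241 0.08788503 0.113     ]
420 12 34 10 32
33 9 14 7 13
37 6 12 7 13
btn (array([ 0.43634719, -0.09166116,  0.058773  ]), [array([0.2, 1.1]), array([ 0.3, -0.1])]) (array([ 0.4372871 , -0.09156538,  0.05768678]), [array([-0.8,  1.1]), array([ 0.3, -0.3]), array([-0.6,  0. ])]) [ 0.43603107 -0.09288292  0.055     ]
dark [  15   33   53   43 1633] [227.77464789 185.04225352]
```

View pics/c2.png

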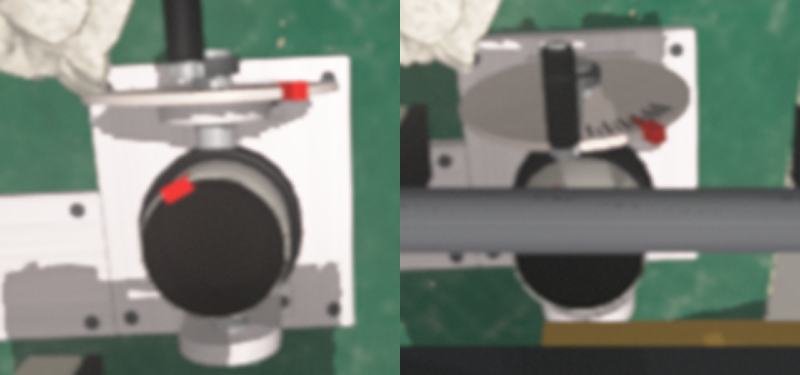

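```bash
cat >> h.py <<'E'
O=np.array([.4995,.1098]);ex=np.array([.081,-.9967]);ey=np.array([.9967,.081])
def J2W(x,y,z): return np.array([*(O+x*ex+y*ey),z])
def W2J(p): d=np.array(p[:2])-O;return np.array([d@ex,d@ey,p[2]]).round(4)
E
python3 - <<'E'
from h import *
w1,w2,tp,sd=[cam(n) for n in("w1","w2","top0","side0")]
c=onz(w1,(225.3,179),.113);print("rim",c,W2J(c))
for n,uv in (("l",(142,248)),("r",(287,248)),("t",(213,178)),("b",(213,318))):
    p=onz(w1,(uv[0]/2.5+140,uv[1]/2.5+80),.113);print(n,W2J(p))
print("tape",W2J(onz(w1,(210.4,155.5),.113)))
print("bar proj w2",(proj(w2,[J2W(115,0,.150) if 0 else J2W(.115,0,.15),J2W(.075,0,.15)])*1.5).round(0), "meas 350,300..352,358")
print("bar proj w1",((proj(w1,[J2W(.115,0,.15),J2W(.075,0,.15)])-[140,80])*2.5).round(0))
print("lens w1",proj(w1,[J2W(0,.144,.159)]).round(0))
print(W2J([.4704,.0454,.1182]))
# tray: corners from top image at rim z .024
for uv in((474,312),(478,440),(684,438),(684,310)):print("tray",onz(tp,(uv[0]/3.4+120,uv[1]/3.4+110),.024).round(3))
i=cv2.resize(sd[3][220:300,195:265],None,fx=6,fy=6,interpolation=2);cv2.imwrite("pics/c3.png",i[:,:,::-1])
E
```

```text
rim [0.49856548 0.11134499 0.113     ] [-0.0016 -0.0008  0.113 ]
l [-0.0016  0.0287  0.113 ]
r [-0.0021 -0.0313  0.113 ]
t [ 0.0273 -0.0018  0.113 ]
b [-0.0327  0.0004  0.113 ]
tape [0.023  0.0133 0.113 ]
bar proj w2 [[355. 292.]
 [356. 352.]] meas 350,300..352,358
bar proj w1 [[186. -78.]
 [192.  53.]]
lens w1 [[ 56. 192.]]
[ 0.0618 -0.0342  0.1182]
tray [ 0.512 -0.224  0.024]
tray [ 0.375 -0.231  0.024]
tray [ 0.382 -0.448  0.024]
tray [ 0.52  -0.449  0.024]
```

arm_command(travel=[[0.012, 0.12, 0], [0.012, 0.233, 0], [0.012, 0.233, 0], [0.012, 0.233, -0.1], [0.012, 0.233, -0.2], [0.012, 0.233, -0.27], [0.012, 0.233, -0.31], [0.012, 0.233, -0.31]], delta_rot=[[0, 0, -0.11], [0, 0, -0.22], [0, 0, -0.329], [0, 0, -0.329], [0, 0, -0.329], [0, 0, -0.329], [0, 0, -0.329], [0, 0, -0.329]])

```text
time_s: 2.75
tcp_pos: [0.4982, 0.1127, 0.1042]
eef_rot: [179.9, -0.2, -115.2]
contact_force: [-0.1, 1.1, 0.3]
gripper_width: 0.0879
gripper_force: 0.0
```

```bash
python3 - <<'E'
from h import *
w=snap("wrist","w3");s=snap("side","s3")
cv2.imwrite("pics/m3.png",w[3][:,:,::-1])
E
```

```text
(no output)
```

View pics/m3.png

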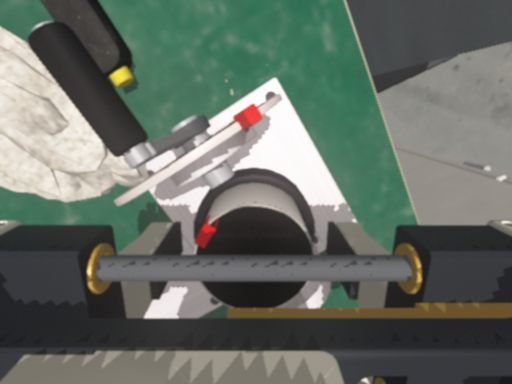

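The cup is centred between the open fingers and the tape, at (207,236), is clear of the pads. I'll close and turn it +60°.

arm_command(travel=[[0, 0, 0], [0, 0, 0], [0, 0, 0], [0, 0, 0]], delta_rot=[[0, 0, 0], [0, 0, 0], [0, 0, 0], [0, 0, 0]], grip=0.0, newtons=15)

```text
time_s: 3.35
tcp_pos: [0.4995, 0.1121, 0.106]
eef_rot: [-180.0, 0.0, -115.2]
contact_force: [-2.3, 0.7, 4.5]
gripper_width: 0.0616
gripper_force: 15.0
```

arm_command(travel=[[0, 0, 0], [0, 0, 0], [0, 0, 0], [0, 0, 0], [0, 0, 0], [0, 0, 0], [0, 0, 0], [0, 0, 0], [0, 0, 0]], delta_rot=[[0, 0, 0.09], [0, 0, 0.18], [0, 0, 0.27], [0, 0, 0.36], [0, 0, 0.45], [0, 0, 0.54], [0, 0, 0.62], [0, 0, 0.667], [0, 0, 0.667]])

```text
time_s: 4.47
tcp_pos: [0.4997, 0.1121, 0.106]
eef_rot: [-180.0, -0.0, -55.2]
contact_force: [-0.9, -0.2, 4.7]
gripper_width: 0.0618
gripper_force: 15.0
```

```bash
python3 - <<'E'
from h import *
w=snap("wrist","w4")
cv2.imwrite("pics/m4.png",w[3][:,:,::-1])
m=w[3].astype(int);v,u=np.nonzero((m[...,0]>m[...,1]+70)&(m[...,0]>m[...,2]+70));print(np.unique(np.c_[u//30*30,v//30*30],axis=0,return_counts=True))
E
```

```text
(array([[180, 210],
       [180, 240],
       [210, 210],
       [360, 150],
       [360, 180],
       [390, 180]]), array([164,  49,  62,   1, 257, 152]))
```

arm_command(travel=[[0, 0, 0], [0, 0, 0], [0, 0, 0], [0, 0, 0.1], [0, 0, 0.2], [0, -0.02, 0.3], [0, -0.04, 0.31], [0, -0.04, 0.31]], delta_rot=[[0, 0, 0], [0, 0, 0], [0, 0, 0], [0, 0, 0], [0, 0, -0.11], [0, 0, -0.22], [0, 0, -0.335], [0, 0, -0.335]], grip=1.0)

```text
time_s: 5.52
tcp_pos: [0.4993, 0.0917, 0.2611]
eef_rot: [-179.9, 0.0, -85.4]
contact_force: [0.3, -0.1, -0.1]
gripper_width: 0.0874
gripper_force: 0.0
```

```bash
python3 - <<'E'
from h import *
w=snap("wrist","w5")
m=w[3].astype(int);M=((m[...,0]>m[...,1]+70)&(m[...,0]>m[...,2]+70)).astype(np.uint8)
n,l,s,c=cv2.connectedComponentsWithStats(M)
for k in range(1,n):
    if s[k,4]>15: print(s[k],c[k].round(1),"jig at .113",W2J(onz(w,c[k],.113)),"at .118",W2J(onz(w,c[k],.118)))
for p in [J2W(0,.03,.113),J2W(0,0,.113),J2W(.095,0,.15)]:print(proj(w,p).round(0))
cv2.imwrite("pics/m5.png",cv2.resize(w[3][70:270,130:330],None,fx=3,fy=3,interpolation=2)[:,:,::-1])
print(r.get_state()["time_s"])
E
```

```text
[281 137  13   8  83] [287.7 140. ] jig at .113 [ 0.0612 -0.035   0.113 ] at .118 [ 0.0618 -0.0344  0.118 ]
[223 194   7  12  64] [225.9 199.1] jig at .113 [-0.0008  0.0283  0.113 ] at .118 [0.0008 0.0278 0.118 ]
[[224. 198.]]
[[253. 198.]]
[[252. 105.]]
5.575
```

View pics/m5.png

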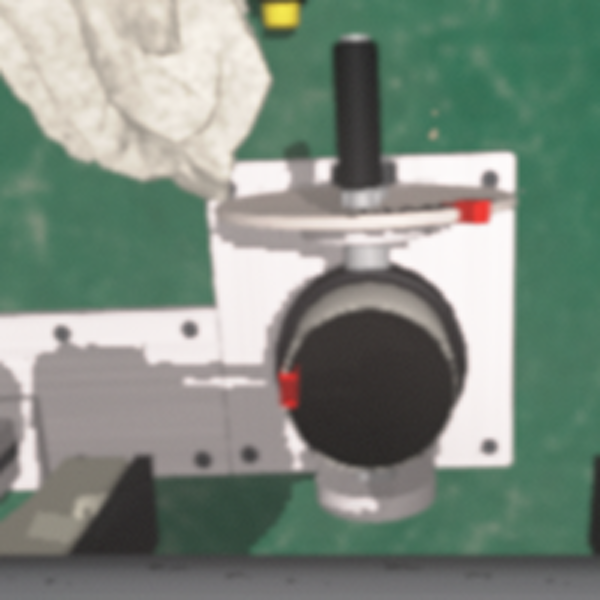

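The tape is at jig x≈0, facing the laser. The mark is at about 36°. Next is the lever.

arm_command(travel=[[0.01, -0.08, 0], [0.02, -0.163, 0], [0.02, -0.163, -0.07], [0.02, -0.163, -0.15], [0.02, -0.163, -0.22], [0.02, -0.163, -0.22]], delta_rot=[[0, 0, 0], [0, 0, 0], [0, 0, 0], [0, 0, 0], [0, 0, 0], [0, 0, 0]], grip=0.5)

```text
time_s: 6.32
tcp_pos: [0.5071, 0.0099, 0.1474]
eef_rot: [179.6, -0.1, -85.2]
contact_force: [-0.2, -0.0, 1.0]
gripper_width: 0.0442
gripper_force: 0.0
```

arm_command(travel=[[0, 0, 0], [0, 0, 0], [0, 0, 0], [0, 0, 0]], delta_rot=[[0, 0, 0], [0, 0, 0], [0, 0, 0], [0, 0, 0]], grip=0.0, newtons=8)

```text
time_s: 6.82
tcp_pos: [0.51, 0.0107, 0.1514]
eef_rot: [-179.9, 0.0, -85.3]
contact_force: [-0.1, -0.1, 2.8]
gripper_width: 0.013
gripper_force: 8.0
```

arm_command(travel=[[-0.008, -0.0007, 0], [-0.0167, -0.0014, -0.001], [-0.025, -0.002, -0.002], [-0.033, -0.0027, -0.0035], [-0.041, -0.0033, -0.0055], [-0.0492, -0.004, -0.0078], [-0.057, -0.0046, -0.0105], [-0.0648, -0.0053, -0.0138], [-0.072, -0.0059, -0.0175], [-0.0797, -0.0065, -0.0214], [-0.087, -0.007, -0.026], [-0.0937, -0.0076, -0.0306], [-0.0937, -0.0076, -0.0306]], delta_rot=[[0, 0, 0], [0, 0, 0], [0, 0, 0], [0, 0, 0], [0, 0, 0], [0, 0, 0], [0, 0, 0], [0, 0, 0], [0, 0, 0], [0, 0, 0], [0, 0, 0], [0, 0, 0], [0, 0, 0]])

```text
time_s: 8.45
tcp_pos: [0.4617, 0.0066, 0.1348]
eef_rot: [179.9, 0.0, -85.4]
contact_force: [2.4, -2.0, -1.0]
gripper_width: 0.0123
gripper_force: 8.0
```

arm_command(travel=[[0, 0, 0], [0, 0, 0], [0, 0, 0], [0, 0, 0.1], [-0.02, -0.08, 0.2], [-0.04, -0.14, 0.22], [-0.04, -0.14, 0.22]], delta_rot=[[0, 0, 0], [0, 0, 0], [0, 0, 0], [0, 0, 0], [0, 0, 0], [0, 0, 0], [0, 0, 0]], grip=0.5)

```text
time_s: 9.32
tcp_pos: [0.4422, -0.0645, 0.2465]
eef_rot: [-179.9, 0.0, -85.5]
contact_force: [0.5, 1.3, -1.1]
gripper_width: 0.0438
gripper_force: 0.0
```

```bash
python3 - <<'E'
from h import *
w=snap("wrist","w6")
for p in [J2W(0.066,-.057*np.sin(a),.07+.057*np.cos(a)) for a in np.radians([30,36,42])]+[J2W(.1,-.047,.135)]:print(proj(w,p).round(0))
m=w[3].astype(int);M=((m[...,0]>m[...,1]+70)&(m[...,0]>m[...,2]+70)).astype(np.uint8)
n,l,s,c=cv2.connectedComponentsWithStats(M)
for k in range(1,n):
    if s[k,4]>15: print(s[k],c[k].round(1))
u,v=proj(w,J2W(.066,-.035,.116))[0].astype(int);print(u,v)
x=max(0,u-50);y=max(0,v-60)
cv2.imwrite("pics/m6.png",cv2.resize(w[3][y:y+100,x:x+130],None,fx=6,fy=6,interpolation=2)[:,:,::-1]);print(x,y)
E
```

```text
[[215. 280.]]
[[220. 278.]]
[[224. 276.]]
[[230. 259.]]
[217 282   9   6  30] [220.7 284.9]
221 277
171 217
```

View pics/m6.png

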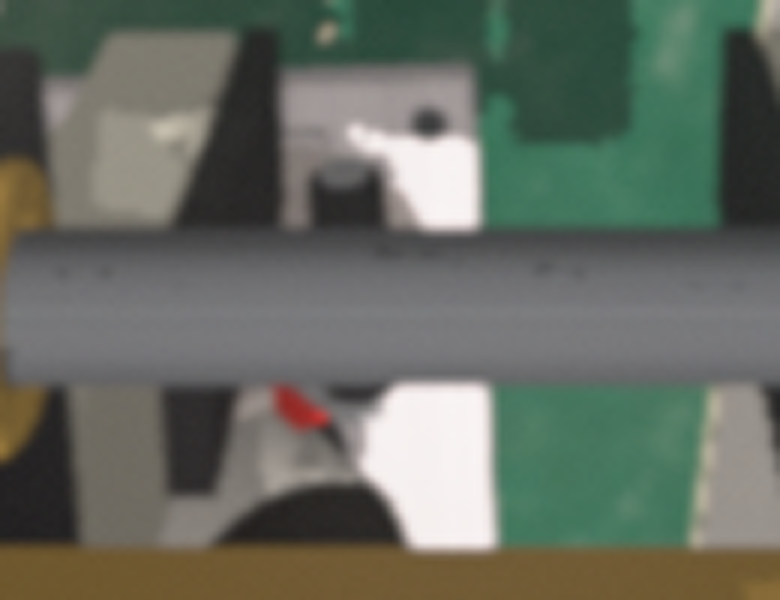

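arm_command(travel=[[0.01, 0.1, 0.03], [0.026, 0.19, 0.047], [0.026, 0.19, 0.047], [0.026, 0.19, 0.047]], delta_rot=[[0, 0, 0], [0, 0, 0], [0, 0, 0], [0, 0, 0]])

```text
time_s: 9.88
tcp_pos: [0.4551, 0.0321, 0.2679]
eef_rot: [179.9, -0.0, -85.3]
contact_force: [-1.2, -0.3, 0.0]
gripper_width: 0.0439
gripper_force: 0.0
```

```bash
python3 - <<'E'
from h import *
w=snap("wrist","w7")
for a in(30,36,38,42):
  t=np.radians(a);print(a,[proj(w,J2W(x,.0024-d*np.sin(t),.07+d*np.cos(t)))[0].round(1) for x,d in((.064,.057),(.115,.08),(.075,.08))])
m=w[3].astype(int);M=((m[...,0]>m[...,1]+70)&(m[...,0]>m[...,2]+70)).astype(np.uint8)
n,l,s,c=cv2.connectedComponentsWithStats(M)
for k in range(1,n):
    if s[k,4]>10: print(s[k],c[k].round(1))
u,v=proj(w,J2W(.066,-.035,.116))[0].astype(int)
x=max(0,u-65);y=max(0,v-70)
im=cv2.resize(w[3][y:y+100,x:x+130],None,fx=6,fy=6,interpolation=2);cv2.imwrite("pics/m7.png",im[:,:,::-1]);print(x,y)
E
```

```text
30 [array([230.5, 191. ]), array([240., 145.]), array([240.5, 186.1])]
36 [array([235.5, 190.1]), array([247.6, 144.3]), array([247.8, 184.9])]
38 [array([237. , 189.7]), array([250. , 144.1]), array([250.1, 184.4])]
42 [array([240. , 189.1]), array([254.4, 143.6]), array([254.4, 183.4])]
[233 189  10   8  61] [237.8 192.5]
174 118
```

View pics/m7.png

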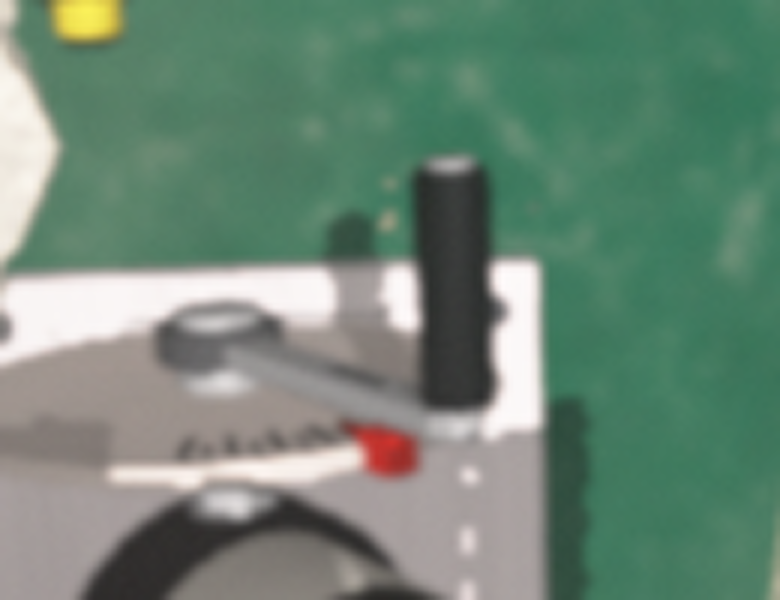

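The last picture shows the bar from (249,145) to (250,185), which matches a tilt of about 37.5°. The red mark is a box at (239,193) with a dark tip to its left, at (232,189). I'll work out the mark's angle from its extent.

```bash
python3 - <<'E'
from h import *
f=lambda w,x,d,a:proj(w,J2W(x,.0024-d*np.sin(np.radians(a)),.07+d*np.cos(np.radians(a))))[0].round(1)
for n in("w7","w5","w2","w1"):
  w=cam(n);m=w[3].astype(int);M=((m[...,0]>m[...,1]+40)&(m[...,0]>m[...,2]+40)).astype(np.uint8)
  _,l,s,c=cv2.connectedComponentsWithStats(M)
  ref=f(w,.064,.06,36);k=1+np.argmin(np.linalg.norm(c[1:]-ref,axis=1));v,u=np.nonzero(l==k)
  A=np.c_[u,v].astype(float);print(n,s[k],c[k].round(1),"left pt",A[A[:,0].argmin()],"right",A[A[:,0].argmax()])
  for a in(33,36,39):print("  ",a,[list(f(w,x,d,a)) for x,d in((.062,.05),(.062,.057),(.062,.066),(.067,.057),(.067,.066))])
E
```

```text
w7 [232 189  12   9  83] [237.9 192.7] left pt [232. 189.] right [243. 191.]
   33 [[np.float64(229.9), np.float64(190.7)], [np.float64(233.1), np.float64(192.3)], [np.float64(237.3), np.float64(194.5)], [np.float64(233.0), np.float64(187.8)], [np.float64(237.3), np.float64(189.9)]]
   36 [[np.float64(232.0), np.float64(190.3)], [np.float64(235.5), np.float64(191.9)], [np.float64(240.2), np.float64(193.9)], [np.float64(235.4), np.float64(187.4)], [np.float64(240.1), np.float64(189.3)]]
   39 [[np.float64(234.0), np.float64(189.9)], [np.float64(237.8), np.float64(191.4)], [np.float64(242.9), np.float64(193.3)], [np.float64(237.7), np.float64(186.9)], [np.float64(242.8), np.float64(188.8)]]
w5 [280 136  14   9 106] [287.3 139.9] left pt [280. 138.] right [293. 137.]
   33 [[np.float64(277.4), np.float64(139.1)], [np.float64(281.8), np.float64(139.8)], [np.float64(287.7), np.float64(140.8)], [np.float64(281.9), np.float64(134.7)], [np.float64(287.8), np.float64(135.5)]]
   36 [[np.float64(279.5), np.float64(139.0)], [np.float64(284.1), np.float64(139.6)], [np.float64(290.4), np.float64(
[... 991 characters left out ...]
]]
w1 [251 112  13   9 105] [257.4 115.8] left pt [251. 113.] right [263. 113.]
   33 [[np.float64(247.6), np.float64(115.4)], [np.float64(251.5), np.float64(115.6)], [np.float64(256.7), np.float64(115.9)], [np.float64(251.4), np.float64(110.2)], [np.float64(256.7), np.float64(110.3)]]
   36 [[np.float64(249.9), np.float64(115.3)], [np.float64(254.1), np.float64(115.5)], [np.float64(259.7), np.float64(115.7)], [np.float64(254.0), np.float64(110.1)], [np.float64(259.7), np.float64(110.2)]]
   39 [[np.float64(252.0), np.float64(115.2)], [np.float64(256.5), np.float64(115.4)], [np.float64(262.6), np.float64(115.6)], [np.float64(256.5), np.float64(110.0)], [np.float64(262.6), np.float64(110.1)]]
```

arm_command(travel=[[0.035, -0.096, 0], [0.035, -0.096, 0], [0.035, -0.096, -0.04], [0.035, -0.096, -0.08], [0.035, -0.096, -0.116], [0.035, -0.096, -0.116]], delta_rot=[[0.05, 0.004, 0], [0.15, 0.012, 0], [0.25, 0.02, 0], [0.34, 0.0275, 0], [0.388, 0.0315, 0], [0.388, 0.0315, 0]])

```text
time_s: 10.68
tcp_pos: [0.472, -0.0182, 0.2082]
eef_rot: [179.6, 35.1, -85.9]
contact_force: [0.4, -0.2, 0.5]
gripper_width: 0.0438
gripper_force: 0.0
```

```bash
python3 - <<'E'
from h import *
w=snap("wrist","w8")
f=lambda x,d,a:proj(w,J2W(x,.0024-d*np.sin(np.radians(a)),.07+d*np.cos(np.radians(a))))[0].round(1)
m=w[3].astype(int);print(r.get_state()["tcp_pos"],r.get_state()["time_s"])
M=((m[...,0]>m[...,1]+40)&(m[...,0]>m[...,2]+40)).astype(np.uint8)
_,l,s,c=cv2.connectedComponentsWithStats(M)
for k in range(1,len(s)):
  if s[k,4]>15:print(s[k],c[k].round(1))
for a in(33,36,39):print(a,*[f(x,d,a) for x,d in((.064,.05),(.064,.057),(.064,.066))])
u,v=f(.064,.06,36).astype(int)
for y in range(v-16,v+20):
  print(y,"".join("R" if M[y,x] else " .:-=+*#%@"[min(9,int(m[y,x].sum()/77))] for x in range(u-32,u+40)))
print(u-32)
E
```

```text
[ 0.47258001 -0.01786937  0.20960658] 10.725
[244 190  10  11  43] [248.3 195.4]
[217 225  10  10  69] [222.1 228.9]
33 [240.  186.1] [244.  191.1] [249.3 197.7]
36 [242.3 184.8] [246.7 189.6] [252.5 195.9]
39 [244.6 183.4] [249.3 188. ] [255.6 194. ]
175 *************+++=======--:-====+++++====-:.............:-=+=-:::::::::::
176 **************+++=======----=======+++==-:.............:-=+=-:::::::::::
177 ***************+++========-:-========++=-:.............:-===-:::::::::::
178 ****************++=========-:-======-=++=:.............:-===::::::::::::
179 ***********+*****+++========-:-=====--=+=:.............:-==-::::::::::::
180 ******************++=========-:-=======+=:.............:-==-::::::::::::
181 ****************+++++=====+===-:-=====++=:.............:-==-::::::::::::
182 **********+*****++==++=========---=======:.............:-==-::::::::::::
183 ++++*****++++***+====++=========-=======-:.............:-==-::::::::::::
184 +++++***++++++**++=-=+++================-:.............:-==-::::::::::::
185 ++++++**++==++++++=--=+++===============-:.............:-==-::::::::::::
1
[... 1227 characters left out ...]
=-=
202 ++++++++++++++********++=-::............::----:::::::--======-----======
203 +++++++++**+*********++=-:...............::----------------=--------====
204 +++++++++*+*********++=-:.................:::----====----------------=-=
205 ++++++++++*********++=-:.....................::--===-------------------=
206 +++++++++*+*******++=-:........................::-==-------------------=
207 +++++++++++******++=::..........................:-=---------------------
208 +++++++++++*+***++=::..........................:--=---------------------
209 +++++++++++++**++=::...........................:-==---------------------
210 ++++++++++++**++=-:............................:-----------------------=
216
```

```bash
python3 - <<'E'
from h import *
w=cam("w8")
f=lambda x,d,a:proj(w,J2W(x,.0024-d*np.sin(np.radians(a)),.07+d*np.cos(np.radians(a))))[0].round(1)
for a in(33,35,37,39):print(a,"bar",f(.075,.08,a),f(.095,.08,a),f(.115,.08,a)," line",*[f(x,d,a) for x in(.068,.072) for d in(.03,.045,.057)])
m=w[3].astype(int)
for y in range(120,180,2):
  print(y,"".join(" .:-=+*#%@"[min(9,int(m[y,x].sum()/77))] for x in range(200,290)))
E
```

```text
33 bar [258.2 201. ] [258.3 186.1] [258.5 168.9]  line [228.7 169.7] [236.9 179.8] [243.8 188.3] [228.4 166.9] [236.7 177. ] [243.7 185.5]
35 bar [260.9 199.5] [261.2 184.5] [261.6 167.3]  line [229.6 169.3] [238.4 179.1] [245.7 187.3] [229.3 166.4] [238.1 176.2] [245.6 184.5]
37 bar [263.5 197.9] [264.  182.9] [264.7 165.6]  line [230.6 168.8] [239.8 178.3] [247.5 186.3] [230.3 165.9] [239.6 175.5] [247.4 183.5]
39 bar [266.1 196.3] [266.8 181.2] [267.6 163.9]  line [231.5 168.3] [241.1 177.5] [249.2 185.2] [231.2 165.4] [240.9 174.7] [249.1 182.4]
120 +++++++++++++++*##%%%%%###########**++********#@@@@@@@@@@@@@@@@%*+==+*#@@@@@#+------------
122 ********************#######%%%%%%%##**********+*##%%%@@@@@@@@@@@@@%@@@@@@@@@#+------------
124 ********************#%%%%%%%%%%%%%%#*********++++++******%@@@@@@@@@@@@@@@@@@#+------------
126 **********************#############******************++++**#%@@@@@@@@@@@@@@@#+------------
128 **********************###############************###****+**#%@@@@@@@@@@@@@@@#+------------
130 *************************#############***********######***%@@@@@@
[... 1605 characters left out ...]
++=-==========---+++=-:::::::::::::
166 ********************++====+========++++++**************+=::==++======-::-++=-:::::::::::::
168 ************+*********++==============+++++******++++*+=-::--=======-:.:-=+=-:::::::::::::
170 **********++************+++==============++++***++=--===-:..:::--:::...:-=+=-:::::::::::::
172 ********+++**************+++======++=======+++++++++===-:..............:-=+=-:::::::::::::
174 ********+*******************++========--:-====++++++====-:.............:-=+=-:::::::::::::
176 ******************************+++=======----=======+++==-:.............:-=+=-:::::::::::::
178 ********************************++=========-:-======-=++=:.............:-===::::::::::::::
```

```bash
python3 - <<'E'
from h import *
f=lambda w,x,d,a:proj(w,J2W(x,.0024-d*np.sin(np.radians(a)),.07+d*np.cos(np.radians(a))))[0].round(1)
sd=cam("side0");m=sd[3].astype(int);rd=np.clip(m[...,0]-np.maximum(m[...,1],m[...,2]),0,255)
for a,d in((31,.057),(31,.070),(33,.066),(36,.0615),(36,.057),(39,.06)):print(a,d,f(sd,.064,d,a))
print("bar end",f(sd,.115,.08,0),"hub",f(sd,.07,0,0))
u,v=f(sd,.064,.06,36).astype(int)
print(u-8,v-8);print(rd[v-8:v+9,u-8:u+9])
P=rd[v-5:v+6,u-5:u+6]*(rd[v-5:v+6,u-5:u+6]>25);V,U=np.mgrid[v-5:v+6,u-5:u+6];c=np.array([(P*U).sum(),(P*V).sum()])/P.sum();print(c)
for n,q in(("w1",(257.4,115.7)),("w5",(287.5,139.9)),("w2",(270.9,232.3))):
  X,e=tri([cam(n),sd],[q,c]);j=W2J(X)-[0,.0024,.07];print(n,j,np.degrees(np.arctan2(-j[1],j[2])).round(1),np.hypot(j[1],j[2]).round(4),e)
E
```

```text
31 0.057 [241.3 152.3]
31 0.07 [239.3 149.7]
33 0.066 [239.3 150.8]
36 0.0615 [239.3 152.2]
36 0.057 [240.1 153. ]
39 0.06 [238.9 152.9]
bar end [250.4 152.4] hub [249.9 164.3]
231 144
[[ 2  2  3  2  2  3  2  2  3  2  1  1  0  0  0  0  0]
 [ 0  1  1  1  1  0  0  0  1  1  0  1  0  0  0  0  0]
 [ 0  0  0  0  0  0  0  0  0  0  0  0  1  1  2  0  0]
 [ 0  0  0  0  0  0  0  0  0  0  0  1  1  1  2  1  1]
 [ 0  0  0  0  0  0  0  0  0  0  0  2  1  2  1  2  1]
 [ 0  0  0  0  0  0  0  0  0  0  1  2  1  2  3  3  3]
 [ 0  0  0  0  0  0  0  0 21 20  9  4  3  4  3  3  4]
 [ 0  0  0  0  0  0  0 27 65 52 23  9  5  5  4  4  4]
 [ 0  0  0  0  0  0  0 37 83 72 39 17  8  6  6  5  4]
 [ 0  0  0  0  0  0  0 21 66 74 50 27 12  6  5  4  5]
 [ 0  0  0  0  0  0  0  2 30 50 48 29 12  5  5  4  4]
 [ 0  0  0  0  0  0  0  0  9 21 26 20 11  5  5  6  6]
 [ 0  0  0  0  0  0  0  1  5  9 12 11  8  6  6  6  6]
 [ 0  0  0  0  0  0  2  3  4  5  6  7  7  6  6  6  5]
 [ 0  0  0  1  3  3  5  4  4  5  6  6  6  5  6  6  6]
 [ 0  1  1  1  3  4  5  6  6  5  5  6  5  6  5  6  6]
 [ 0  1  1  2  5  5  6  6  5  6  6  6  5  5  6  6  5]]
[239.87483871 152.6       ]
w1 [ 0.0618 -0.0355  0.0465] 37.4 0.0585 [array([-1.3, -0. ]), array([-0.4,  0. ])]
w5 [ 0.062  -0.0355  0.0468] 37.2 0.0587 [array([-1.3, -0.2]), array([-0.4, -0. ])]
w2 [ 0.0613 -0.0353  0.0463] 37.3 0.0582 [array([-1. , -0.1]), array([-0.3, -0. ])]
```

The mark (radius 58.5 mm) is at about 36–37.3° and the lever at about 37.2°, so the lever is within tolerance. Now the button.

arm_command(travel=[[-0.02, -0.05, 0], [-0.05, -0.12, 0], [-0.072, -0.147, -0.02], [-0.072, -0.147, -0.08], [-0.072, -0.147, -0.15], [-0.072, -0.147, -0.22], [-0.072, -0.147, -0.248], [-0.072, -0.147, -0.248]], delta_rot=[[-0.1, -0.008, 0], [-0.2, -0.016, 0], [-0.3, -0.024, 0], [-0.388, -0.0315, 0], [-0.388, -0.0315, 0], [-0.388, -0.0315, 0], [-0.388, -0.0315, 0], [-0.388, -0.0315, 0]], grip=0.0)

```text
time_s: 11.72
tcp_pos: [0.4373, -0.0892, 0.0873]
eef_rot: [-179.9, -0.0, -85.3]
contact_force: [0.0, -0.5, -0.2]
gripper_width: 0.0006
gripper_force: 0.0
```

arm_command(travel=[[0, 0, -0.01], [0, 0, -0.018], [0, 0, -0.026], [0, 0, -0.026]], delta_rot=[[0, 0, 0], [0, 0, 0], [0, 0, 0], [0, 0, 0]])

```text
time_s: 12.22
tcp_pos: [0.4386, -0.0894, 0.0767]
eef_rot: [-179.8, -0.0, -85.3]
contact_force: [-10.2, 8.0, 36.8]
gripper_width: 0.0001
gripper_force: 18.5
```

arm_command(travel=[[0, 0, 0.008], [0, 0, 0.01], [0, 0, 0.01]], delta_rot=[[0, 0, 0], [0, 0, 0], [0, 0, 0]])

```text
time_s: 12.6
tcp_pos: [0.4381, -0.0897, 0.0793]
eef_rot: [-179.9, 0.0, -85.3]
contact_force: [2.2, 0.6, 4.1]
gripper_width: 0.0002
gripper_force: 1.8
```

arm_command(travel=[[0, 0, 0.004], [0, 0, 0.004], [0, 0, 0.004]], delta_rot=[[0, 0, 0], [0, 0, 0], [0, 0, 0]])

```text
time_s: 12.98
tcp_pos: [0.437, -0.09, 0.0807]
eef_rot: [180.0, -0.0, -85.4]
contact_force: [2.9, -0.5, 2.7]
gripper_width: 0.0004
gripper_force: 1.4
```

arm_command(travel=[[0, 0, 0.006], [0, 0, 0.006], [0, 0, 0.006]], delta_rot=[[0, 0, 0], [0, 0, 0], [0, 0, 0]])

```text
time_s: 13.35
tcp_pos: [0.436, -0.09, 0.0834]
eef_rot: [179.9, -0.0, -85.4]
contact_force: [-1.0, 0.4, 0.9]
gripper_width: 0.0005
gripper_force: 0.2
```

Force fell smoothly as I raised the tool, as a spring would, so the button was pressed fully and is now up. Now back to the lever.

arm_command(travel=[[0, 0, 0.1], [0.01, 0.02, 0.2], [0.03, 0.1, 0.28], [0.051, 0.194, 0.28], [0.051, 0.194, 0.28], [0.051, 0.194, 0.2], [0.051, 0.194, 0.104], [0.051, 0.194, 0.104], [0.051, 0.194, 0.104]], delta_rot=[[0, 0, 0], [0, 0, 0], [0, 0, 0], [0, 0, 0], [0, 0, 0], [0, 0, 0], [0, 0, 0], [0, 0, 0], [0, 0, 0]], grip=0.5)

```text
time_s: 14.48
tcp_pos: [0.4631, 0.0069, 0.1369]
eef_rot: [-180.0, -0.0, -85.4]
contact_force: [0.7, 0.4, -0.0]
gripper_width: 0.0436
gripper_force: 0.0
```

arm_command(travel=[[0, 0, 0], [0, 0, 0], [0, 0, 0], [0, 0, 0]], delta_rot=[[0, 0, 0], [0, 0, 0], [0, 0, 0], [0, 0, 0]], grip=0.0, newtons=8)

```text
time_s: 14.98
tcp_pos: [0.4619, 0.0071, 0.136]
eef_rot: [180.0, -0.0, -85.4]
contact_force: [-4.4, 0.9, 6.4]
gripper_width: 0.0131
gripper_force: 8.0
```

arm_command(travel=[[0.01, 0.0008, 0.007], [0.0195, 0.0016, 0.0128], [0.0295, 0.0024, 0.0178], [0.0397, 0.0032, 0.0222], [0.0502, 0.0041, 0.0258], [0.061, 0.005, 0.0288], [0.072, 0.0058, 0.0308], [0.083, 0.0067, 0.0322], [0.0913, 0.0074, 0.0328], [0.098, 0.008, 0.033], [0.101, 0.0082, 0.033], [0.101, 0.0082, 0.033]], delta_rot=[[0, 0, 0], [0, 0, 0], [0, 0, 0], [0, 0, 0], [0, 0, 0], [0, 0, 0], [0, 0, 0], [0, 0, 0], [0, 0, 0], [0, 0, 0], [0, 0, 0], [0, 0, 0]])

```text
time_s: 16.48
tcp_pos: [0.5111, 0.0109, 0.1519]
eef_rot: [179.8, -0.0, -85.4]
contact_force: [-12.1, 2.7, 8.7]
gripper_width: 0.0128
gripper_force: 8.0
```

arm_command(travel=[[-0.002, 0, 0], [-0.002, 0, 0], [-0.002, 0, 0.1], [-0.002, 0, 0.2], [-0.01, 0.06, 0.215]], delta_rot=[[0, 0, 0], [0, 0, 0], [0, 0, 0], [0, 0, 0.05], [0, 0, 0.12]], grip=0.5)

```text
time_s: 17.1
tcp_pos: [0.5105, 0.0413, 0.2639]
eef_rot: [-179.6, -0.0, -74.5]
contact_force: [0.2, 1.3, -0.8]
gripper_width: 0.0439
gripper_force: 0.0
```

```bash
python3 - <<'E'
from h import *
w=snap("wrist","w9");s=r.get_state();print(s["tcp_pos"],s["eef_rot"])
m=w[3].astype(int);M=((m[...,0]>m[...,1]+50)&(m[...,0]>m[...,2]+50)).astype(np.uint8)
n,l,st,c=cv2.connectedComponentsWithStats(M)
for k in range(1,n):
    if st[k,4]>15: print(st[k],c[k].round(1),"jig at .113",W2J(onz(w,c[k],.113)))
# bar: dark pixels near the predicted level bar
p=proj(w,[J2W(.075,.0024,.15),J2W(.115,.0024,.15)]);print(p.round(0))
for q in np.linspace(p[0],p[1],5)[1:4]:
    u,v=q.astype(int);print(v,"".join(" .:-=+*#%@"[min(9,int(m[v,x].sum()/77))] for x in range(max(0,u-30),min(511,u+30))))
E
```

```text
[0.5098736  0.04398179 0.26314668] [-1.79595817e+02  5.39665671e-02 -7.41015760e+01]
[285 193  11   9  70] [290.7 196.7] jig at .113 [ 0.0598 -0.0351  0.113 ]
[222 233   6  12  57] [224.2 238.3] jig at .113 [-0.0019  0.0266  0.113 ]
[[259. 186.]
 [268. 144.]]
175 +++++++++====+====------:::::::::::::-=+++******##%%@@@@@@@@
164 #******#%@@@@@@@@@@@@@@*=:::::::::::-*%@@%%%%%##***++++=====
154 --::----=====----------::::::::::::::--===------------------
```

arm_command(travel=[[-0.01, 0.07, 0], [-0.0166, 0.1406, 0], [-0.0166, 0.1406, 0], [-0.0166, 0.1406, -0.1], [-0.0166, 0.1406, -0.2], [-0.0166, 0.1406, -0.27], [-0.0166, 0.1406, -0.31], [-0.0166, 0.1406, -0.31]], delta_rot=[[0, 0, 0.1], [0, 0, 0.213], [0, 0, 0.213], [0, 0, 0.213], [0, 0, 0.213], [0, 0, 0.213], [0, 0, 0.213], [0, 0, 0.213]], grip=1.0)

```text
time_s: 18.15
tcp_pos: [0.4991, 0.1106, 0.1033]
eef_rot: [179.8, -0.0, -55.5]
contact_force: [-0.5, 0.0, 0.9]
gripper_width: 0.0875
gripper_force: 0.0
```

arm_command(travel=[[0, 0, 0], [0, 0, 0], [0, 0, 0], [0, 0, 0]], delta_rot=[[0, 0, 0], [0, 0, 0], [0, 0, 0], [0, 0, 0]], grip=0.0, newtons=20)

```text
time_s: 18.65
tcp_pos: [0.5, 0.1117, 0.1055]
eef_rot: [-179.9, -0.0, -55.4]
contact_force: [-1.1, 0.4, 5.5]
gripper_width: 0.0618
gripper_force: 20.0
```

arm_command(travel=[[0, 0, 0.05], [0, 0, 0.12], [0, 0, 0.2], [0, 0, 0.29], [-0.02, -0.08, 0.29], [-0.04, -0.2, 0.29], [-0.06, -0.32, 0.29], [-0.08, -0.44, 0.27], [-0.1, -0.56, 0.22], [-0.109, -0.68, 0.16], [-0.109, -0.78, 0.1], [-0.109, -0.82, 0.05], [-0.109, -0.82, 0.0], [-0.109, -0.82, 0.0], [-0.109, -0.82, 0.0]], delta_rot=[[0, 0, 0], [0, 0, 0], [0, 0, 0], [0, 0, 0], [0, 0, -0.05], [0, 0, -0.1], [0, 0, -0.15], [0, 0, -0.2], [0, 0, -0.25], [0, 0, -0.3], [0, 0, -0.35], [0, 0, -0.37], [0, 0, -0.37], [0, 0, -0.37], [0, 0, -0.37]])

```text
time_s: 20.52
tcp_pos: [0.4457, -0.2984, 0.1056]
eef_rot: [-180.0, -0.0, -88.6]
contact_force: [-0.3, -0.3, -1.3]
gripper_width: 0.0616
gripper_force: 20.0
```

```bash
python3 - <<'E'
from h import *
w=snap("wrist","w10");t=snap("top","t10");s=r.get_state();p=s["tcp_pos"];print(p)
# tray rim in wrist view: print blueness along a row/column near the cup; predicted corners
m=w[3].astype(int);b=(m[...,2]>m[...,0]+50)&(m[...,2]>m[...,1]+30)
v,u=np.nonzero(b);print(len(u),u.min(),u.max(),v.min(),v.max())
for n,uv in(("L",(u[v<200].min(),150)),("R",(u[v<200].max(),150))):print(n,onz(w,uv,.024).round(3))
for vv in(60,100,140,180,210):
  q=np.nonzero(b[vv])[0]
  if len(q):print(vv,q.min(),q.max(),onz(w,(q.min(),vv),.024).round(3),onz(w,(q.max(),vv),.024).round(3))
for y in range(0,230,10):print(y,"".join("B" if b[y,x] else " .:-=+*#%@"[min(9,int(m[y,x].sum()/77))] for x in range(0,512,6)))
E
```

```text
[ 0.44613105 -0.29828448  0.10614627]
21999 142 349 0 228
L [ 0.534 -0.34   0.024]
R [ 0.374 -0.344  0.024]
60 244 252 [ 0.456 -0.406  0.024] [ 0.45  -0.406  0.024]
100 154 342 [ 0.522 -0.377  0.024] [ 0.383 -0.381  0.024]
140 158 340 [ 0.521 -0.348  0.024] [ 0.381 -0.351  0.024]
180 162 337 [ 0.52  -0.316  0.024] [ 0.38  -0.32   0.024]
210 166 335 [ 0.518 -0.291  0.024] [ 0.379 -0.294  0.024]
0 @%%@@*++++=++======+===+BB*         :BBBBBBB=.           *B=**************************
10 @@@@@#***+==============B.            %BBBB*              B*********************##****
20 @%###***++=====++=======:              @BBB.              .##*************************
30 @@@@%%%#++======+======*.               BB%  ...           %**************************
40 @@@@@%%##*+============#..  .........   BB#.........       #*******#******************
50 @@@@@%%#*++=====+==+===+... ............%B#..........     .****#***#****************#*
60 @@@@%%###**+========++==:...............#BB...........    #********#******************
70 %%%%%%%###*+++=+==++=++++..............=+BB+..........   ##*##*********
[... 678 characters left out ...]
==++BBBBBBBBBBBBBBBBBBBBBBBBBBBBBB##*##***#***************#*#**
160 @@@@@@@@@%%#**++=======++==BBBBBBBBBBBBBBBBBBBBBBBBBBBBBB###***##*#**###************##
170 @@@@@@@@@@@@%*++===========BBBBBBBBBBBBBBBBBBBBBBBBBBBBBB===============+******###****
180 @@@@@@@@@@%%%#*+===========BBBBBBBBBBBBBBBBBBBBBBBBBBBBBB===============#*****##*#*###
190 @@@@@@@@@@@%#**+============BBBBBBBBBB++*******BBBBBBBBBB=--=++++===++==*****##**####*
200 @@@@@@@@@@@@%#*+==+---:==---BBBBBBBB+**#########*BBBBBBBB-----=+++++++++++***#####**##
210 @@@@@@@@@@%%%#*+==---:::::--BBBBBBBB*##+:::::+%%#+BBBBBB--------=+===========*#*******
220 @@%@@@@@@%%%##*+*****-:-::--BBBBBBB+*............%+BBBBB----------==============**++%*
```

arm_command(travel=[[0.004, 0, -0.04], [0.004, 0, -0.08], [0.004, 0, -0.105], [0.004, 0, -0.112], [0.004, 0, -0.112]], delta_rot=[[0, 0, 0], [0, 0, 0], [0, 0, 0], [0, 0, 0], [0, 0, 0]])

```text
time_s: 21.25
tcp_pos: [0.4475, -0.2985, 0.0492]
eef_rot: [-180.0, -0.0, -88.7]
contact_force: [-0.6, -0.2, -1.3]
gripper_width: 0.0614
gripper_force: 20.0
```

arm_command(travel=[[0, 0, -0.003], [0, 0, -0.006], [0, 0, -0.006]], delta_rot=[[0, 0, 0], [0, 0, 0], [0, 0, 0]])

```text
time_s: 21.62
tcp_pos: [0.4478, -0.2986, 0.0475]
eef_rot: [-179.9, -0.0, -88.7]
contact_force: [-4.6, 3.0, 12.8]
gripper_width: 0.0616
gripper_force: 20.0
```

Floor contact at TCP 0.0475, as predicted. I'll open slightly and rise.

arm_command(travel=[[0, 0, 0.002], [0, 0, 0.002], [0, 0, 0.002], [0, 0, 0.04], [0, 0, 0.1], [0, 0, 0.2], [0, 0.06, 0.3], [0, 0.06, 0.3], [0, 0.06, 0.3]], delta_rot=[[0, 0, 0], [0, 0, 0], [0, 0, 0], [0, 0, 0], [0, 0, 0], [0, 0, 0], [0, 0, 0], [0, 0, 0], [0, 0, 0]], grip=0.84)

```text
time_s: 22.75
tcp_pos: [0.447, -0.2681, 0.1956]
eef_rot: [-180.0, 0.0, -88.7]
contact_force: [-0.3, 0.7, -0.9]
gripper_width: 0.0734
gripper_force: 0.0
```

```bash
python3 - <<'E'
from h import *
w=snap("wrist","w11");m=w[3].astype(int);b=(m[...,2]>m[...,0]+50)&(m[...,2]>m[...,1]+30)
print(proj(w,[[.4475,-.2985,.055],[.489,-.409,.05],[.417,-.412,.05]]).round(0))
for y in range(20,256,8):print(y,"".join("B" if b[y,x] else " .:-=+*#%@"[min(9,int(m[y,x].sum()/77))] for x in range(100,420,4)))
E
```

```text
[[254. 154.]
 [211.  29.]
 [292.  27.]]
20 %#**==--======--=-=*                :BB-                ++******+++++++++++***++
28 ##*++==============+    ..    ..    .BB- . . .          +***+*++++++***+++++*+++
36 ##***===============.  .... ......  :+B=.........      :-#***+++++*****+*****+++
44 ###**==========+====+  .......... . *=B=:..........   :B-#+*++++**+**++*****++++
52 %%%#*+================:............+=BBB=+.........  *BB=#*++**+*+********++++++
60 %%%%##*==============BBB-.......:*==BBBBB===+:...:=BBBBB=#+++********++++**+++++
68 %%%%##*+=============BBBBBB=======BBBBBBBBBBB==+BBBBBBBB+*++*********+*+***+++++
76 %%%###*+=============BBBBBBBBBBBBBBBBBBBBBBBBBBBBBBBBBBB#+********+**+++++++++++
84 @%%%%%#*=============BBBBBBBBBBBBBBBBBBBBBBBBBBBBBBBBBBB#*******+*****+*+*+*++*+
92 @@%%%#**+=====-======BBBBBBBBBBBBBBBBBBBBBBBBBBBBBBBBBB=#***+++***+++*****++++++
100 %%%%##*++==========-==BBBBBBBBBBBBBBBBBBBBBBBBBBBBBBBBB=#+***+**+*+******+++++++
108 @@%%##*++=============BBBBBBBBBBBBBBBBBBBBBBBBBBBBBBBBB+*******++***+***++++*+++
116 %%%%%%%*+=============BBBBBBBBBBBBBBBBBBBBBBBB
[... 779 characters left out ...]
:-------============
196 @%%#+++-=-:::::::%%+++-BBBBBBBBBBBBBBBBBBBBBBBBBBBBBBB*+:::::----------=========
204 %%*+++===--:::::::+%*+=:BBBBBBBBBBBBBBBBBBBBBBBBBBBBBB*=:::::-------------======
212 ***+=----::::::::::=@++=:::::::::----:::::::::::--===**=::::-----------------===
220 #**+---==-::::::::::*%+=:::::::::-=--:::::::::::--===*+-::::-------------------=
228 :::::::::-:::::======..:::::::::::===-::::::::::===--#:.:======------...........
236 ::::::...-:::-======....::::::::::---::::::::::-===--#:...======-----...........
244 ::::.:--:-:====+++=.....::::::::::---:::::::::::====+*.....========-:.::........
252 ::..==----====+++-......::::::::::-----===-----=====*+:.....-=======-----:..::::
```

The cup's round mouth is centred at its predicted place, (254,154), so it stands upright in the tray. The finished cups haven't moved.

```bash
python3 -c "
from plant import close_job
print(close_job())"
```

```text
the job is handed in; nothing more can be done
None
```

The job is handed in at about 23 s: cup turned to the laser, nest tilted to the mark, start pressed, nest levelled again and cup set upright in the tray. The simulator gave no verdict; the mark and button steps rest on my own measurements.

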